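# Close the square pot and hold it in the labelling stop

## Task

Set the loose blue cover onto the open square white pot so that it sits seated and level, and let go of it, while the pot still stands on the worktop outside the corner stop. Then, keeping the pot upright and its cover on, put the pot flat on the metal plate of the corner stop and press it squarely into the corner so that it bears against both black fences at once. Finish while still holding the pot pressed there (do not let go, and do not touch the cover), so that it can be labelled; leave the brown bottle, the white jar and the weighing boat where they are.

Things in the scene. Friction and masses are not known exactly. Their poses are not given: they have to be found in the camera images.
- pot: the square white pot, same object as pot_center; origin at the centre of its underside
- pot_center (a point): centre of the loose white pot (0.17 to 0.35 kg), half-way up: a square block 60 x 60 mm and 60 mm high, walls plain and vertical, with a round mouth 46 mm across and 54 mm deep in its top. This point lies on the pot's axis, 30 mm above its underside and 30 mm below its rim; z up, x and y square to the side walls
- cover: the loose blue cover, 33 mm high, about 0.05 kg, upright on its plug at the start; origin at the centre of the plug's foot. From below: a plug 40 mm across (tapered to 35 mm at its foot) and 8 mm high that drops into the pot's mouth, a disc 54 mm across and 5 mm thick that rests on the pot's rim, an upright round knob 18 mm across and 20 mm high to hold it by
- cover_center (a point): centre of the loose blue cover, half-way up on its axis: 16.5 mm above the foot of the plug, 3.5 mm above the top of the disc (where the knob starts) and 16.5 mm below the top of the knob. Seated on the pot, this point is 38.5 mm above the pot's centre
- stop: corner stop, fixed to the worktop: an aluminium plate 150 x 150 mm and 5 mm thick with two black fences along two adjoining edges, all smooth and slippery (friction about 0.2); origin at the centre of its underside. Its +x edge (away from the robot) carries the far fence, its -y edge (to the robot's right) the right fence; it may be turned some 20 degrees either way
- stop_corner (a point): inside corner of the stop, at the top of the plate, where the planes of the two fences' inner faces meet; axes as the stop's. The plate extends to -x and +y from here. A 60 mm pot standing in the corner has its centre at (-30, +30, +30) mm in this frame
- far_fence: black fence 8 mm thick, 126 mm long and 24 mm high on the plate (its top is 29 mm above the worktop); its inner face looks to the stop's -x. Origin at the centre of its foot
- right_fence: black fence of the same size, its inner face looks to the stop's +y. Origin at the centre of its foot
- bottle: bystander: brown glass bottle with white cap, 44 mm across, 100 mm high, loose; origin under its centre
- jar: bystander: white ointment jar, 68 mm across, 50 mm high, loose; origin under its centre
- boat: bystander: open white weighing boat, 64 x 64 x 22 mm, loose; origin under its centre
Things that resemble listed ones, but are neither listed nor needed, are in the scene too. Of the things that look like the cover, take the one that is farthest to the robot's left at the start. What is shaped like the pot but red is not meant.

How it is judged (in metres and radians):
On the way:
1. the cover sits seated and level on the upright pot, let go of, while the pot stands on the worktop outside the corner stop (z of cover_center in the frame of pot_center between 0.0365 and 0.0405 m and horizontal distance between cover_center and pot_center below 0.005 m and angle between each of cover_center, pot_center's own z axis and vertical below 0.06 rad and contact force between each of the fingers, the arm and cover below 0.05 N and height (world z) of pot_center below 0.033 m), for 0.3 s.
At the end, for the whole second after the job is handed in: Pot flat on the plate (3 mm, 0.05 rad), home in the corner (3 mm each way, 0.06 rad), bearing over 1 N on each fence while the gripper still bears on it over 1 N; cover seated on it (2 mm high, 5 mm off-centre, 0.06 rad), untouched; all at rest (z of cover_center in the frame of pot_center between 0.0365 and 0.0405 m and horizontal distance between cover_center and pot_center below 0.005 m and angle between cover_center's own z axis and vertical below 0.06 rad and contact force between each of the fingers, the arm and cover below 0.05 N and x of pot_center in the frame of stop_corner between -0.0335 and -0.0275 m and y of pot_center in the frame of stop_corner between 0.0275 and 0.0335 m and z of pot_center in the frame of stop_corner between 0.027 and 0.033 m and angle between pot_center's own z axis and vertical below 0.05 rad and (angle between the x axis of pot_center and the x axis of stop_corner, either way round below 0.06 rad or angle between the x axis of pot_center and the y axis of stop_corner, either way round below 0.06 rad) and contact force between pot and far_fence above 1 N and contact force between pot and right_fence above 1 N and contact force between any of the fingers, the arm and pot above 1 N and linear speed of each of pot, cover below 0.01 m/s); the arm keeps its last pose, push and grip.
It fails at once if the pot is tipped over (more than 0.4 rad) (angle between pot_center's own z axis and vertical above 0.4 rad).
It fails at once if the bottle is moved more than 30 mm (distance of bottle from where it was at the start of the episode above 0.03 m).
It fails at once if the jar is moved more than 30 mm (distance of jar from where it was at the start of the episode above 0.03 m).
It fails at once if the weighing boat is moved more than 30 mm (distance of boat from where it was at the start of the episode above 0.03 m).
It also fails if it takes over 67 s, if anything falls off the work surface, if the arm or the gripper's body presses on something with over 40 N, if the wrist force passes 120 N, or if a joint passes its speed limit or range.

## Robot

A 6-joint arm with a two-finger parallel gripper is mounted at the origin on a cart in front of the work surface, level with it; the furniture and walls round the work are solid. World frame = base frame: x ahead of the robot, y to its left, z up, the work surface at z = 0. Lengths are in mm, angles in rad, forces in N, time in s.
With the tool pointing down it reaches from about 250 to 800 mm from the base axis. Payload 8.5 kg.
Tool frame: the origin (TCP) lies on the mounting face of the last link; the fingertips stand 173 mm ahead of it and the grasp point (between the pads) lies 155 mm ahead of it; z points along the fingers, y is the line along which they close (so a half turn about z gives the same grasp; the last joint's range is limited). The gripper opens to 85 mm and grips with 20 to 120 N. Pads are 22 mm wide; open, the fingers measure 114 mm over their backs; the gripper's body (76 mm by 85 mm) begins 54 mm behind the grasp point. The pads swing forward as they close: fully open they stand 13 mm farther back than shut.
Start: joints at [-1.227, 0.238, -0.013, 1.319, 0, 1.571], TCP at [176.95, -494.253, 404.676] pointing down, gripper open.
Joint ranges: [-2.66, 2.66], [-1.03, 1.9], [-1.14, 1.46], [-1.82, 2.27], [-1.45, 1.34], [-3.14, 3.14]. Speed limits (rad/s): [2.22, 2.22, 2.79, 3.14, 3.14, 3.14].

## Interface

Orientations are given as a unit quaternion [x, y, z, w].
In Python, from station import manip, imaging, job gives the robot as it stands.
- The arm moves only by the tool send_rows, never from a script. Its arguments are lists of equal length, an entry for each row: "translation": the shift along the world's x, y, z as a fraction of full scale, a list of three; "twist": the turn about the world's z as a fraction of full scale; "claw": the opening, from 0 (shut) to 1 (fully open). A call has 1 to 20 rows; each row is the pose to reach, as a shift and turn from the pose commanded when the call began, turning the shorter way round; what a row does not reach only later rows make up. Full scale, the value 1, is 0.5 m for a shift and 2 pi rad for a turn. A row lasts 1/8 s, in which the tool goes at most 62.5 mm and 10.7 degrees, less where a joint would pass 70% of its speed; a pose out of reach is approached as far as the arm can. A call with a number of a shift or a turn outside -1 to 1 is refused whole. A call with a gripper value outside its range is refused whole. The fingers move at their own pace and stop on an object; "squeeze" is the grip in N (left out, the last holds). Time passes only in rows, so rows that repeat a pose let the fingers close. It gives the time, the measured TCP pose, the force, the opening and the grip force at its end, in the units of the state.
- manip.get_state(): the state, without advancing time (a new reading comes with each control period).
- imaging.camera(name): name is "scene" or "top" or "wrist"; returns (picture, depth): 420x560x3 uint8, red, green, blue; 420x560 float32, mm along the optical axis (not along the pixel's ray), 0 where there is no reading.
- imaging.camera_model(name): a dict with "intrinsics" (3x3 intrinsics, pixels), "distortion" ([k1, k2, p1, p2, k3] as OpenCV has them; the pictures are not rectified), "rvec" (rotation vector, rad) and "tvec" (3), from world to camera coordinates, as OpenCV has them; the wrist camera has in their place "hand_eye" (4x4, takes a point from camera to tool coordinates, whose origin is the TCP and whose axes are the flange's). Camera axes: x right, y down, z forward; pixel columns grow to the right and rows downward; lengths in mm; the calibration is good to about 2 mm. A picture is of the moment at which its call begins: read the wrist's pose just before it. camera_model takes no time and is no camera call.
- job.job_done(): hands the job in; it is judged then, once.
The state is a dict: "t": time; "qpos": joint angles; "qd": joint speeds; "effort": joint torques, N m; "position": TCP position; "orientation": TCP orientation; "wrist_force": force on the tool from outside, world axes, zero at the start; "wrist_torque": the same for the moment, N m; "width": opening from 0.0 (shut) to 1.0 (fully open); "grasp_force": force on a finger pad.
Only numpy, scipy, OpenCV 4.12 (cv2) and the standard library are available. Lean on these libraries where they do the work, as an engineer would, in place of code of your own. Each camera call takes 0.05 s, during which the arm holds its last target. There are 200 camera calls.

## Working session

There is one attempt and no reset: what is moved stays moved. The work goes in short steps, Python scripts to look and compute and a tool call to move; the robot and the scene stay as the last step left them, time stands still between calls to the robot, and variables do not carry over. Pictures are saved under pics/ and viewed, at most 10 in all, crops included, and the job is handed in when it is done.

Besides the shell and the picture viewer there is one more tool, called after "Request:" by a JSON object that holds its "name" and its "arguments". send_rows: Moves the arm, as the interface text tells. Shift numbers are shares of 0.5 m and turn numbers shares of 2 pi rad, none past 1 either way. Its arguments: {"type":"object","properties":{"translation":{"type":"array","items":{"type":"array","items":{"type":"number","minimum":-1,"maximum":1}}},"twist":{"type":"array","items":{"type":"number","minimum":-1,"maximum":1}},"claw":{"type":"array","items":{"type":"number"}},"squeeze":{"type":"number"}},"required":["translation","twist","claw"]}

```bash
mkdir -p pics; cat > h.py <<'E'
import numpy as np, cv2
from station import manip, imaging, job
from scipy.spatial.transform import Rotation as R
def cam(n):
    s=manip.get_state(); p,d=imaging.camera(n); m=imaging.camera_model(n)
    K=np.array(m["intrinsics"],float); D=np.array(m["distortion"],float)
    if n=="wrist":
        T=np.eye(4);T[:3,:3]=R.from_quat(s["orientation"]).as_matrix();T[:3,3]=s["position"]
        W=T@np.array(m["hand_eye"])
    else:
        V=np.eye(4);V[:3,:3]=cv2.Rodrigues(np.array(m["rvec"],float))[0];V[:3,3]=np.ravel(m["tvec"]);W=np.linalg.inv(V)
    return p,d,K,D,W
def rays(uv,K,D,W):
    q=cv2.undistortPoints(np.array(uv,float).reshape(-1,1,2),K,D).reshape(-1,2)
    return np.c_[q,np.ones(len(q))]
def plane(uv,z,K,D,W):
    r=rays(uv,K,D,W)@W[:3,:3].T; o=W[:3,3]
    return o+r*((z-o[2])/r[:,2])[:,None]
def cloud(d,K,D,W):
    h,w=d.shape; uv=np.stack(np.meshgrid(np.arange(w),np.arange(h)),-1).reshape(-1,2)
    P=rays(uv,K,D,W)*d.reshape(-1,1); P=P@W[:3,:3].T+W[:3,3]; P[d.ravel()<=0]=np.nan
    return P.reshape(h,w,3)
def save(n,p): cv2.imwrite(f"pics/{n}.png",p[:,:,::-1])
E
python3 - <<'E'
from h import *
print(manip.get_state())
for n in("top","scene"):
    p,d,K,D,W=cam(n); save(n,p); print(n,K,D,W.round(3)); np.savez(n,p=p,d=d,K=K,D=D,W=W)
E
```

```text
{'t': 0.0, 'qpos': array([-1.22697668e+00,  2.38808097e-01, -1.42459215e-02,  1.31921300e+00,
       -2.02554974e-05,  1.57078631e+00]), 'qd': array([-0.00046002, -0.00070892, -0.00083503,  0.00205961, -0.00046672,
        0.00053683]), 'effort': array([ 9.55346950e-04, -5.38781333e+01,  3.46444845e+01,  1.83357712e-02,
        1.90509800e-04, -3.45338670e-06]), 'position': array([ 176.91300586, -494.12277992,  404.06636023]), 'orientation': array([ 9.85258737e-01,  1.71069228e-01, -1.35766585e-04, -7.22776627e-04]), 'wrist_force': array([-0.37914958, -0.89330877,  0.50069872]), 'wrist_torque': array([-0.01244842, -0.04071276, -0.03882299]), 'grasp_force': 0.0, 'width': 1.0001678683006587}
top [[517.31370995   0.         275.28132985]
 [  0.         517.31370995 206.46652631]
 [  0.           0.           1.        ]] [-0.19900951  0.          0.          0.          0.        ] [[-1.400000e-02 -9.930000e-01  1.140000e-01  4.084480e+02]
 [-1.000000e+00  1.300000e-02 -8.000000e-03  6.109000e+01]
 [ 6.000000e-03 -1.140000e-01 -9.930000e-01  1.414408e+03]
 [ 0.000000e+00  0.000000e+00  0.000000e+00  1.000000e+00]]
scene [[400.69638053   0.         279.07170737]
 [  0.         400.69638053 205.85629806]
 [  0.           0.           1.        ]] [-0.07861374  0.          0.          0.          0.        ] [[-6.86000e-01 -5.43000e-01  4.84000e-01 -1.14600e+00]
 [-7.27000e-01  5.20000e-01 -4.48000e-01  5.74383e+02]
 [-9.00000e-03 -6.59000e-01 -7.52000e-01  9.04537e+02]
 [ 0.00000e+00  0.00000e+00  0.00000e+00  1.00000e+00]]
```

View pics/top.png

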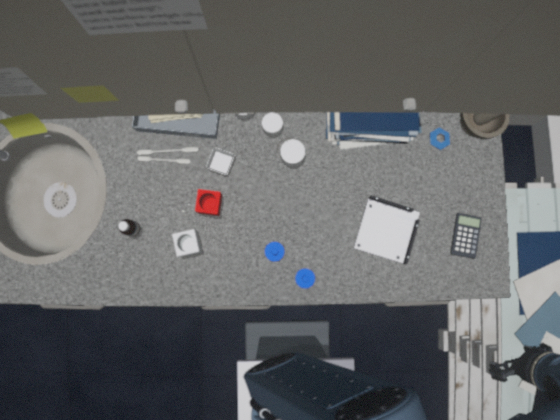

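View pics/scene.png

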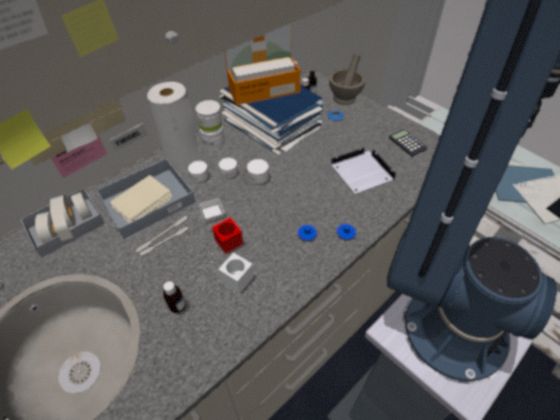

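The top view shows the white pot at (186,243), the red look-alike at (208,202), and the stop at (388,230). It also shows the bottle at (127,228) and the boat at (221,161). The likely jar is at (292,152).

These could be taken for the cover: a blue cover at (275,252), a blue cover at (305,278), and a blue ring at (440,139). The leftmost is (275,252), which is (308,233) in the scene view. I'll check that one in a close crop.

```bash
python3 - <<'E'
from h import *
f=np.load("top.npz"); p,d,K,D,W=[f[k] for k in("p","d","K","D","W")]
C=cloud(d,K,D,W); hsv=cv2.cvtColor(p,cv2.COLOR_RGB2HSV)
def blob(mask,u,v,r):
    m=np.zeros_like(mask); m[v-r:v+r,u-r:u+r]=mask[v-r:v+r,u-r:u+r]; return m
blue=((hsv[...,0]>105)&(hsv[...,0]<128)&(hsv[...,1]>180)&(hsv[...,2]>100)).astype(np.uint8)
for u,v in((275,252),(305,278)):
    m=blob(blue,u,v,18); c=max(cv2.findContours(m,0,1)[0],key=cv2.contourArea); (x,y),r=cv2.minEnclosingCircle(c)
    print("blue",x,y,r,cv2.contourArea(c),plane([[x,y]],13,K,D,W).round(1), "max z",np.nanmax(C[m>0][:,2]).round(1), np.nanpercentile(C[m>0],[5,50,95],axis=0).round(1).tolist())
white=((hsv[...,1]<60)&(hsv[...,2]>150)).astype(np.uint8)
for n,u,v,r,z in(("pot",186,243,20,60),("stop",388,230,40,5)):
    m=blob(white,u,v,r); c=max(cv2.findContours(m,0,1)[0],key=cv2.contourArea); q=cv2.minAreaRect(cv2.convexHull(c)); b=cv2.boxPoints(q)
    B=plane(b,z,K,D,W); print(n,b.round(1).tolist(),B[:,:2].round(1).tolist(),"c",B.mean(0).round(1),"sides",np.linalg.norm(B-np.roll(B,-1,0),axis=1).round(1), "ang",np.degrees(np.arctan2(*(B[1]-B[0])[[1,0]])).round(1), "z",np.nanmedian(C[m>0][:,2]))
for n,u,v in(("bottle",127,228),("boat",221,161),("jar",292,152),("jar2?",272,124)): print(n,C[v,u].round(1))
a=cv2.resize(p[190:300,140:340],None,fx=3,fy=3,interpolation=2); b=cv2.resize(p[185:275,340:440],None,fx=4,fy=4,interpolation=2)
save("crop",np.vstack([a,np.zeros((10,600,3),np.uint8)])); 
g=np.load("scene.npz")["p"]; save("crop2",cv2.resize(g[205:285,210:370],None,fx=4.5,fy=4.5,interpolation=2))
E
```

```text
blue 274.0 250.96153259277344 8.580123901367188 203.0 [[447.7  55.3  13. ]] max z 40.5 [[428.7, 36.3, 8.7], [447.3, 55.3, 13.6], [466.4, 74.2, 33.8]]
blue 304.758056640625 277.8870849609375 8.736781120300293 206.0 [[373.8 -26.6  13. ]] max z 37.6 [[354.7, -43.9, 9.0], [373.8, -26.0, 13.7], [392.3, -8.4, 33.8]]
pot [[170.3000030517578, 232.89999389648438], [193.8000030517578, 227.39999389648438], [199.3000030517578, 251.3000030517578], [175.8000030517578, 256.70001220703125]] [[497.0, 328.7], [510.7, 265.9], [447.7, 251.4], [434.0, 313.8]] c [472.3 289.9  60. ] sides [64.2 64.6 63.9 64.8] ang -77.7 z 56.25491167688858
stop [[352.29998779296875, 248.5], [368.1000061035156, 195.89999389648438], [420.0, 211.5], [404.29998779296875, 264.1000061035156]] [[451.1, -159.1], [595.5, -207.5], [550.0, -353.5], [405.2, -302.9]] c [ 500.4 -255.7    5. ] sides [152.4 152.9 153.4 150.9] ang -18.5 z 4.876909177740572
bottle [508.6 437.3  91.7]
boat [699.6 199.4   1.4]
jar [712.    3.2  48.2]
jar2? [793.5  56.1  38.4]
```

View pics/crop2.png

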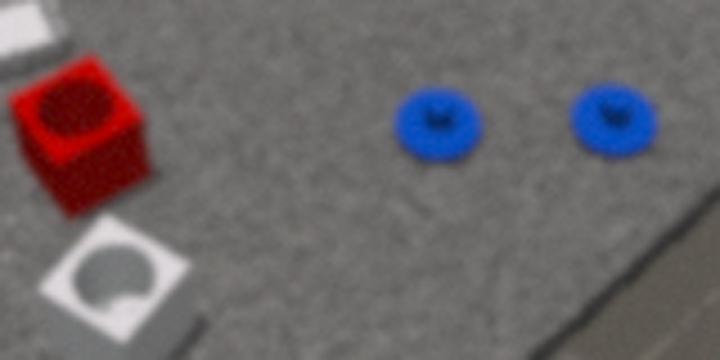

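The crop confirms it: the left blue cover at (438,125) is upright with its knob on top. The red pot is a look-alike, and the white pot at (115,280) is open.

Request:
{"name": "send_rows", "arguments": {"translation": [[0.3, 0.5, 0], [0.54, 0.98, 0], [0.54, 0.98, 0], [0.54, 0.98, -0.1], [0.54, 0.98, -0.1], [0.54, 0.98, -0.1], [0.54, 0.98, -0.1], [0.54, 0.98, -0.1], [0.54, 0.98, -0.1], [0.54, 0.98, -0.1], [0.54, 0.98, -0.1], [0.54, 0.98, -0.1], [0.54, 0.98, -0.1]], "twist": [0, -0.02, -0.02, -0.02, -0.02, -0.02, -0.02, -0.02, -0.02, -0.02, -0.02, -0.02, -0.02], "claw": [1, 1, 1, 1, 1, 1, 1, 1, 1, 1, 1, 1, 1], "squeeze": 40}}

```text
t: 1.72
position: [446.6, -5.4, 354.9]
orientation: [0.994, 0.108, 0.0, 0.0]
wrist_force: [0.6, -0.5, -0.3]
width: 0.999
grasp_force: 0.0
```

```bash
python3 - <<'E'
from h import *
s=manip.get_state(); print(s["position"],s["t"],s["qpos"]); p,d,K,D,W=cam("wrist"); save("w1",p); print(W.round(2)); print(imaging.camera_model("wrist")["hand_eye"])
hsv=cv2.cvtColor(p,cv2.COLOR_RGB2HSV)
blue=((hsv[...,0]>105)&(hsv[...,0]<128)&(hsv[...,1]>150)&(hsv[...,2]>80)).astype(np.uint8)
C=cloud(d,K,D,W)
for c in cv2.findContours(blue,0,1)[0]:
    if cv2.contourArea(c)>300:
        (x,y),r=cv2.minEnclosingCircle(c); print(x,y,r,plane([[x,y]],13,K,D,W).round(1),plane([[x+r,y]],13,K,D,W).round(1))
E
```

```text
[446.60872256  -5.37419674 354.93165358] 1.725 [-1.20384389e-02  1.28668465e-01 -2.83034841e-01  1.15873963e+00
  1.90003691e-05  2.91362326e+00]
[[ 2.1000e-01 -9.2000e-01 -3.2000e-01  5.2825e+02]
 [-9.8000e-01 -2.0000e-01 -7.0000e-02  1.2550e+01]
 [ 0.0000e+00  3.3000e-01 -9.4000e-01  3.2405e+02]
 [ 0.0000e+00  0.0000e+00  0.0000e+00  1.0000e+00]]
[[ 5.54147440e-04 -9.44746068e-01 -3.27802624e-01  8.35796588e+01]
 [ 9.99999524e-01  2.60366326e-04  9.40099594e-04 -1.89650409e-02]
 [-8.02806630e-04 -3.27802989e-01  9.44745763e-01  3.09073451e+01]
 [ 0.00000000e+00  0.00000000e+00  0.00000000e+00  1.00000000e+00]]
287.81781005859375 261.9797668457031 28.461904525756836 [[372.9 -28.4  13. ]] [[378.6 -54.3  13. ]]
213.89822387695312 166.76548767089844 31.59227752685547 [[447.3  52.8  13. ]] [[453.   26.5  13. ]]
```

View pics/w1.png

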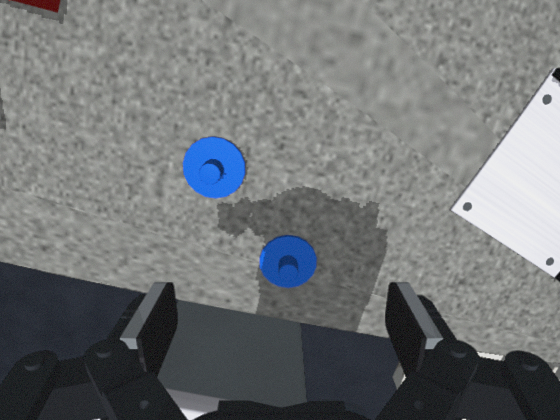

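The wrist view shows the chosen cover at (214,167) and the other one at (288,262). Joint 6 is near its limit, so I'll turn the tool a quarter turn. That still lines it up with the pot.

Request:
{"name": "send_rows", "arguments": {"translation": [[0.002, 0.119, -0.05], [0.002, 0.119, -0.19], [0.002, 0.119, -0.19], [0.002, 0.119, -0.19], [0.002, 0.119, -0.19], [0.002, 0.119, -0.19], [0.002, 0.119, -0.19], [0.002, 0.119, -0.19], [0.002, 0.119, -0.19], [0.002, 0.119, -0.19], [0.002, 0.119, -0.19]], "twist": [0.02, 0.05, 0.08, 0.11, 0.14, 0.17, 0.2, 0.23, 0.25, 0.25, 0.25], "claw": [1, 1, 1, 1, 1, 1, 1, 1, 1, 1, 1]}}

```text
t: 3.15
position: [448.0, 54.9, 259.8]
orientation: [0.627, 0.779, 0.0, 0.0]
wrist_force: [-0.5, 0.4, 0.4]
width: 1.001
grasp_force: 0.0
```

```bash
cat > cover.py <<'E'
from h import *
s=manip.get_state(); print(s["position"],s["t"],s["qpos"][5],s["orientation"]); p,d,K,D,W=cam("wrist"); np.savez("w",p=p,d=d,K=K,D=D,W=W); save("w_%d"%(s["t"]*100),p)
hsv=cv2.cvtColor(p,cv2.COLOR_RGB2HSV)
blue=((hsv[...,0]>105)&(hsv[...,0]<128)&(hsv[...,1]>150)&(hsv[...,2]>60)).astype(np.uint8)
C=cloud(d,K,D,W)
for c in cv2.findContours(blue,0,1)[0]:
    if cv2.contourArea(c)>300:
        (x,y),r=cv2.minEnclosingCircle(c); e=cv2.fitEllipse(c); m=np.zeros_like(blue); cv2.drawContours(m,[c],-1,1,-1); P=C[m>0]; P=P[~np.isnan(P[:,2])]
        zt=np.percentile(P[:,2],98); T=P[P[:,2]>zt-3]
        print(cv2.boundingRect(c),e,plane([e[0]],13,K,D,W).round(1),"top z",zt.round(1),"knob xy",(T.min(0)/2+T.max(0)/2).round(1),len(T))
E
python3 cover.py
```

```text
[447.95685437  54.90336666 259.78151125] 3.15 1.4782730360138525 [6.27357764e-01 7.78731169e-01 2.72315069e-05 4.10796248e-05]
(173, 285, 16, 52) ((180.00942993164062, 310.0035400390625), (14.264514923095703, 52.66847610473633), 0.2953324019908905) [[393.2 -22.7  13. ]] top z 101.0 knob xy [405.6  43.9 103.3] 43
(112, 275, 58, 47) ((134.2728729248047, 292.6055908203125), (28.834102630615234, 63.20044708251953), 54.48267364501953) [[361.  -16.1  13. ]] top z 107.0 knob xy [392.4  49.9 114.2] 28
(237, 182, 85, 80) ((278.91314697265625, 221.8162384033203), (79.58153533935547, 84.1349105834961), 89.1487045288086) [[445.6  55.1  13. ]] top z 33.4 knob xy [445.9  53.6  32.5] 697
```

Request:
{"name": "send_rows", "arguments": {"translation": [[-0.004, 0, -0.06], [-0.004, 0, -0.11], [-0.004, 0, -0.138], [-0.004, 0, -0.138], [-0.004, 0, -0.138], [-0.004, 0, -0.138], [-0.004, 0, -0.138], [-0.004, 0, -0.138], [-0.004, 0, -0.138], [-0.004, 0, -0.138], [-0.004, 0, -0.138], [-0.004, 0, -0.138], [-0.004, 0, -0.138]], "twist": [0, 0, 0, 0, 0, 0, 0, 0, 0, 0, 0, 0, 0], "claw": [1, 1, 1, 1, 0.1, 0, 0, 0, 0, 0, 0, 0, 0], "squeeze": 30}}

```text
t: 4.82
position: [446.1, 55.3, 191.0]
orientation: [0.626, 0.78, 0.0, 0.0]
wrist_force: [-1.1, 0.3, 5.5]
width: 0.188
grasp_force: 29.3
```

Request:
{"name": "send_rows", "arguments": {"translation": [[0, 0, 0.06], [0, 0, 0.13], [0, 0.05, 0.2], [0.02, 0.1, 0.24], [0.04, 0.15, 0.24], [0.06, 0.2, 0.24], [0.06, 0.25, 0.24], [0.06, 0.25, 0.24], [0.06, 0.25, 0.24], [0.06, 0.25, 0.24]], "twist": [0, 0, 0, 0, 0, 0, 0, 0, 0, 0], "claw": [0, 0, 0, 0, 0, 0, 0, 0, 0, 0]}}

```text
t: 6.08
position: [475.8, 179.6, 310.7]
orientation: [0.626, 0.78, -0.0, -0.0]
wrist_force: [1.2, -0.5, 0.4]
width: 0.191
grasp_force: 29.6
```

```bash
cat > pot.py <<'E'
from h import *
s=manip.get_state(); print(s["position"],s["t"],s["qpos"],s["width"],s["grasp_force"]); p,d,K,D,W=cam("wrist"); np.savez("w",p=p,d=d,K=K,D=D,W=W); save("w_%d"%(s["t"]*100),p)
C=cloud(d,K,D,W); hsv=cv2.cvtColor(p,cv2.COLOR_RGB2HSV)
m=((np.abs(C[...,2]-60)<6)&(hsv[...,1]<60)).astype(np.uint8); m=cv2.morphologyEx(m,2,np.ones((3,3)))
c=max(cv2.findContours(m,0,1)[0],key=cv2.contourArea); b=cv2.boxPoints(cv2.minAreaRect(plane(c.reshape(-1,2),60,K,D,W)[:,:2].astype(np.float32)))
print("box",b.round(1).tolist(),"c",b.mean(0),"sides",np.linalg.norm(b-np.roll(b,-1,0),axis=1).round(1),"ang",np.degrees(np.arctan2(*(b[1]-b[0])[::-1])).round(1),"bbox",cv2.boundingRect(c))
h=np.array([q for q in cv2.findContours(m,2,1)[0] if 500<cv2.contourArea(q)<0.6*cv2.contourArea(c)],dtype=object)
for q in h:
    P=plane(np.array(q,int).reshape(-1,2),60,K,D,W)[:,:2].astype(np.float32); print("mouth",cv2.minEnclosingCircle(P))
E
python3 pot.py; ls pics
```

```text
[475.82800649 179.55693722 310.65284481] 6.075 [ 3.60868187e-01  2.61039879e-01 -2.31318755e-01  1.07882618e+00
 -1.25344330e-04  1.71424523e+00] 0.1908739073279321 29.641164012718946
box [[436.8999938964844, 300.1000061035156], [447.79998779296875, 251.8000030517578], [506.3999938964844, 265.1000061035156], [495.5, 313.3999938964844]] c [471.6469  282.59268] sides [49.5 60.1 49.5 60.1] ang -77.3 bbox (261, 0, 112, 95)
crop.png
crop2.png
scene.png
top.png
w1.png
w_315.png
w_607.png
```

Request:
{"name": "send_rows", "arguments": {"translation": [[0, 0.05, 0], [-0.01, 0.1, 0], [-0.01, 0.1, 0], [-0.01, 0.1, 0]], "twist": [0, 0, 0, 0], "claw": [0, 0, 0, 0]}}

```text
t: 6.62
position: [470.9, 229.6, 310.7]
orientation: [0.626, 0.78, -0.0, 0.0]
wrist_force: [-0.0, -0.1, -0.7]
width: 0.188
grasp_force: 29.6
```

```bash
python3 pot.py; python3 cover.py; ls pics|tail -1
```

```text
[470.92786858 229.61907006 310.66909503] 6.625 [ 4.53743563e-01  2.85736195e-01 -1.96029357e-01  1.08940072e+00
 -2.91676552e-04  1.80654403e+00] 0.18824671594985992 29.639428578084335
box [[434.3999938964844, 310.20001220703125], [447.29998779296875, 251.89999389648438], [506.3999938964844, 265.1000061035156], [493.5, 323.29998779296875]] c [470.4095 287.6218] sides [59.6 60.6 59.6 60.6] ang -77.5 bbox (252, 76, 106, 104)
mouth ((470.3463134765625, 287.4375305175781), 23.581680297851562)
[470.98500022 229.45492682 310.68862796] 6.675 1.8066670936301958 [ 6.26168066e-01  7.79688083e-01 -2.10409158e-04  5.18945755e-05]
(222, 225, 119, 105) ((280.9198303222656, 273.4896240234375), (101.65081787109375, 104.30159759521484), 92.2226333618164) [[483.8 166.8  13. ]] top z 153.1 knob xy [468.4 229.3 154.5] 1363
w_667.png
```

```bash
cp pics/$(ls -t pics|head -1) pics/look.png
```

```text
(no output)
```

View pics/look.png

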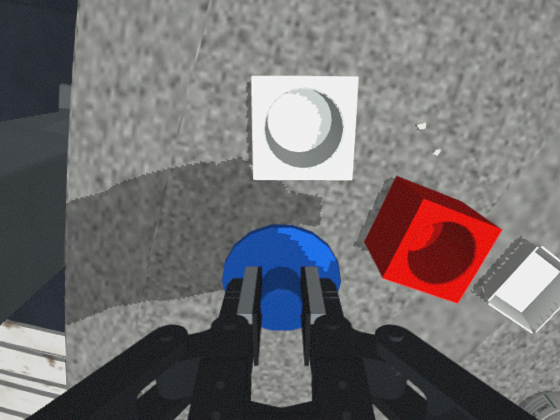

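The pot is at (305,128), and its measured top is 60 x 60 mm. The cover hangs level from its knob at (281,280). Next I'll check the cover's offset in the grip.

```bash
python3 - <<'E'
from h import *
from scipy.optimize import least_squares
f=np.load("w.npz"); p,d,K,D,W=[f[k] for k in("p","d","K","D","W")]
hsv=cv2.cvtColor(p,cv2.COLOR_RGB2HSV); C=cloud(d,K,D,W)
blue=((hsv[...,0]>100)&(hsv[...,0]<130)&(hsv[...,1]>130)&(hsv[...,2]>50)).astype(np.uint8)
c=max(cv2.findContours(blue,0,1)[0],key=cv2.contourArea).reshape(-1,2); c=c[c[:,1]<262]
for z in(127.7,130,132.7):
    P=plane(c,z,K,D,W)[:,:2]; r=least_squares(lambda q:np.hypot(*(P-q[:2]).T)-q[2],[470,229,27]); r2=least_squares(lambda q:np.hypot(*(P-q).T)-27,[470,229]); print(z,r.x.round(1),r2.x.round(1),r2.cost)
m=(blue>0)&(C[...,2]<140)&(C[...,2]>115); print("disc z",np.nanpercentile(C[m][:,2],[5,25,50,75,95]).round(1))
E
```

```text
127.7 [470.4 226.9  26.5] [470.6 226.3] 2.9247355962743615
130 [470.1 228.2  26.1] [470.4 227.1] 5.013468707381811
132.7 [469.8 229.7  25.6] [470.2 228.1] 8.83055587421553
disc z [131.2 132.  132.5 132.9 134.4]
```

Request:
{"name": "send_rows", "arguments": {"translation": [[0, 0.06, 0], [0, 0.12, 0], [0, 0.12, 0], [0, 0.12, -0.04], [0, 0.12, -0.08], [0, 0.12, -0.1], [0, 0.12, -0.11], [0, 0.12, -0.12], [0, 0.12, -0.127], [0, 0.12, -0.134], [0, 0.12, -0.134], [0, 0.12, -0.134]], "twist": [0, 0, 0, 0, 0, 0, 0, 0, 0, 0, 0, 0], "claw": [0, 0, 0, 0, 0, 0, 0, 0, 0, 0, 0, 0]}}

```text
t: 8.22
position: [471.0, 290.3, 243.8]
orientation: [0.626, 0.78, 0.0, 0.0]
wrist_force: [0.2, 0.4, -0.4]
width: 0.194
grasp_force: 29.6
```

Request:
{"name": "send_rows", "arguments": {"translation": [[0, -0.001, -0.002], [0, -0.001, -0.002], [0, -0.001, -0.002], [0, -0.001, -0.002], [0, -0.001, -0.002], [0, -0.001, -0.002], [0, -0.001, 0.02], [0, -0.001, 0.08], [0, -0.1, 0.14], [0, -0.13, 0.14], [0, -0.13, 0.14], [0, -0.13, 0.14]], "twist": [0, 0, 0, 0, 0, 0, 0, 0, 0, 0, 0, 0], "claw": [0, 0.5, 1, 1, 1, 1, 1, 1, 1, 1, 1, 1]}}

```text
t: 9.72
position: [470.9, 225.7, 313.0]
orientation: [0.626, 0.78, -0.0, -0.0]
wrist_force: [-0.8, 0.4, -0.2]
width: 1.002
grasp_force: 0.0
```

```bash
python3 pot.py; python3 - <<'E'
from h import *
f=np.load("w.npz"); p,d,K,D,W=[f[k] for k in("p","d","K","D","W")]; save("seat",p)
hsv=cv2.cvtColor(p,cv2.COLOR_RGB2HSV); C=cloud(d,K,D,W)
blue=((hsv[...,0]>100)&(hsv[...,0]<130)&(hsv[...,1]>130)&(hsv[...,2]>50)).astype(np.uint8)
c=max(cv2.findContours(blue,0,1)[0],key=cv2.contourArea); e=cv2.fitEllipse(c); print(cv2.boundingRect(c),plane([e[0]],65,K,D,W),np.nanpercentile(C[blue>0][:,2],[5,25,50,75,95,99]).round(1))
m=(blue>0)&(abs(C[...,2]-65)<4); P=C[m]; A=np.c_[P[:,:2]-P[:,:2].mean(0),np.ones(len(P))]; print("plane",np.linalg.lstsq(A,P[:,2],rcond=None)[0])
E
```

```text
[470.90132271 225.73812484 313.04424972] 9.725 [ 4.46917285e-01  2.81505009e-01 -1.95585526e-01  1.09458489e+00
  3.69001890e-04  1.79956039e+00] 1.002124539306278 0.0
box [[434.79998779296875, 310.79998779296875], [447.20001220703125, 251.8000030517578], [506.1000061035156, 264.20001220703125], [493.79998779296875, 323.20001220703125]] c [470.4605  287.48898] sides [60.2 60.2 60.2 60.2] ang -78.1 bbox (254, 70, 106, 104)
(260, 75, 93, 93) [[470.20486916 288.90152355  65.        ]] [63.8 64.5 65.  65.6 85.  85.7]
plane [ 7.78624006e-04 -3.79569299e-04  6.48423474e+01]
```

View pics/seat.png

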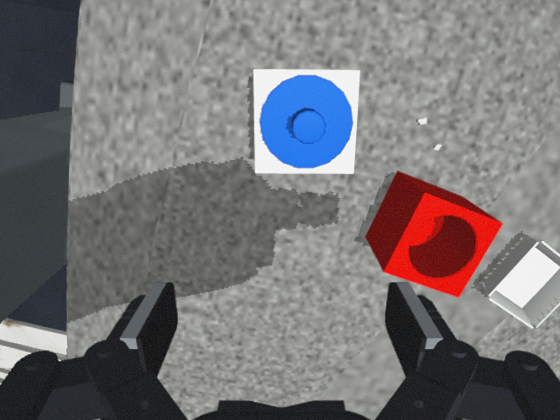

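The cover (306,121) sits level on the pot: the disc top is at 65 mm, it is about 1.5 mm off centre, and it is released. Next I'll look at the stop from above.

Request:
{"name": "send_rows", "arguments": {"translation": [[0.04, -0.2, 0.03], [0.078, -0.96, 0.03], [0.078, -0.96, 0.03], [0.078, -0.96, 0.03], [0.078, -0.96, 0.03], [0.078, -0.96, 0.03], [0.078, -0.96, 0.03], [0.078, -0.96, 0.03], [0.078, -0.96, 0.03], [0.078, -0.96, 0.03], [0.078, -0.96, 0.03], [0.078, -0.96, 0.03]], "twist": [-0.02, -0.086, -0.086, -0.086, -0.086, -0.086, -0.086, -0.086, -0.086, -0.086, -0.086, -0.086], "claw": [1, 1, 1, 1, 1, 1, 1, 1, 1, 1, 1, 1]}}

```text
t: 11.28
position: [510.2, -253.6, 328.8]
orientation: [0.811, 0.585, 0.0, -0.0]
wrist_force: [0.2, 0.6, 0.2]
width: 1.003
grasp_force: 0.0
```

```bash
python3 - <<'E'
from h import *
s=manip.get_state(); print(s["position"],s["orientation"],s["qpos"],s["t"]); p,d,K,D,W=cam("wrist"); np.savez("ws",p=p,d=d,K=K,D=D,W=W); save("stop",p)
C=cloud(d,K,D,W)
m=((abs(C[...,2]-29)<5)&(p.max(2)<90)).astype(np.uint8); m=cv2.morphologyEx(m,2,np.ones((3,3)))
for c in cv2.findContours(m,0,1)[0]:
    if cv2.contourArea(c)>200:
        b=cv2.boxPoints(cv2.minAreaRect(plane(c.reshape(-1,2),29,K,D,W)[:,:2].astype(np.float32)))
        L=np.linalg.norm(b-np.roll(b,-1,0),axis=1); e=b[1]-b[0] if L[0]>L[1] else b[2]-b[1]
        print(cv2.boundingRect(c),b.round(1).tolist(),"c",b.mean(0).round(1),L.round(1),"ang",np.degrees(np.arctan2(e[1],e[0])).round(2))
E
```

```text
[ 510.15361902 -253.60411975  328.79136174] [ 8.10883432e-01  5.85207704e-01  1.26508334e-05 -5.07789228e-05] [-4.61351852e-01  3.48335717e-01 -5.39885915e-02  1.16855012e+00
  6.96768632e-05  1.42996844e+00] 11.275
(182, 281, 152, 11) [[405.3999938964844, -305.6000061035156], [524.5999755859375, -344.79998779296875], [527.5999755859375, -335.5], [408.3999938964844, -296.29998779296875]] c [ 466.5 -320.5] [125.4   9.7 125.4   9.7] ang -18.19
(354, 106, 22, 160) [[546.5, -326.6000061035156], [555.0, -329.5], [594.2999877929688, -211.1999969482422], [585.7999877929688, -208.39999389648438]] c [ 570.4 -268.9] [  9.  124.6   9.  124.6] ang 71.63
```

View pics/stop.png

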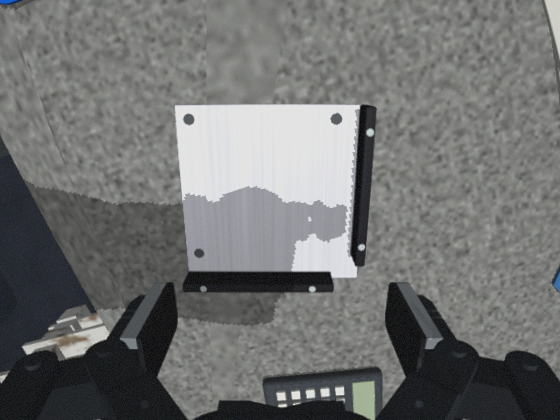

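The far fence is at (365,185) and the right fence at (258,282). Both measure about 126 x 9 mm, turned -18.3°, which puts the inside corner at (542.2,-341.3) and the pot's target centre at (523.1,-303.4). Now back to pick up the pot.

Request:
{"name": "send_rows", "arguments": {"translation": [[-0.02, 0.2, 0], [-0.08, 0.99, 0], [-0.08, 0.99, 0], [-0.08, 0.99, 0], [-0.08, 0.99, 0], [-0.08, 0.99, 0], [-0.08, 0.99, 0], [-0.08, 0.99, 0], [-0.08, 0.99, 0], [-0.08, 0.99, 0], [-0.08, 0.99, 0], [-0.08, 0.99, 0], [-0.08, 0.99, 0]], "twist": [0.02, 0.086, 0.086, 0.086, 0.086, 0.086, 0.086, 0.086, 0.086, 0.086, 0.086, 0.086, 0.086], "claw": [1, 1, 1, 1, 1, 1, 1, 1, 1, 1, 1, 1, 1]}}

```text
t: 12.95
position: [470.2, 239.5, 328.8]
orientation: [0.626, 0.779, 0.0, 0.0]
wrist_force: [-0.2, -0.1, 1.2]
width: 1.001
grasp_force: 0.0
```

Request:
{"name": "send_rows", "arguments": {"translation": [[0, 0.096, 0], [0, 0.096, 0], [0, 0.096, -0.08], [0, 0.096, -0.16], [0, 0.096, -0.22], [0, 0.096, -0.25], [0, 0.096, -0.264], [0, 0.096, -0.264], [0, 0.096, -0.264]], "twist": [0, 0, 0, 0, 0, 0, 0, 0, 0], "claw": [1, 1, 1, 1, 1, 1, 1, 1, 1]}}

```text
t: 14.08
position: [470.3, 288.4, 197.7]
orientation: [0.626, 0.78, 0.001, 0.0]
wrist_force: [-0.5, -0.2, 0.9]
width: 1.004
grasp_force: 0.0
```

Request:
{"name": "send_rows", "arguments": {"translation": [[0, 0, 0], [0, 0, 0], [0, 0, 0], [0, 0, 0], [0, 0, 0], [0, 0, 0], [0, 0, 0], [0, 0, 0]], "twist": [0, 0, 0, 0, 0, 0, 0, 0], "claw": [0.75, 0.7, 0.5, 0.3, 0.3, 0.3, 0.3, 0.3], "squeeze": 60}}

```text
t: 15.08
position: [470.3, 288.5, 197.7]
orientation: [0.626, 0.78, 0.001, 0.0]
wrist_force: [-0.5, -0.7, 7.1]
width: 0.693
grasp_force: 64.5
```

Request:
{"name": "send_rows", "arguments": {"translation": [[0, 0, 0.01], [0, 0, 0.02], [0, 0, 0.04], [0, 0, 0.06], [0, 0, 0.08], [0, 0, 0.08], [0, 0, 0.08]], "twist": [0, 0, 0, 0, 0, 0, 0], "claw": [0.3, 0.3, 0.3, 0.3, 0.3, 0.3, 0.3]}}

```text
t: 15.95
position: [469.8, 288.2, 236.6]
orientation: [0.626, 0.78, -0.0, -0.0]
wrist_force: [-0.2, -0.5, -4.2]
width: 0.692
grasp_force: 65.6
```

Request:
{"name": "send_rows", "arguments": {"translation": [[0.002, -0.02, 0.01], [0.005, -0.06, 0.02], [0.01, -0.12, 0.02], [0.016, -0.18, 0.02], [0.022, -0.24, 0.02], [0.028, -0.3, 0.02], [0.034, -0.36, 0.02], [0.04, -0.42, 0.02], [0.046, -0.48, 0.02], [0.052, -0.54, 0.02], [0.058, -0.6, 0.02], [0.064, -0.66, 0.02], [0.07, -0.72, 0.02], [0.076, -0.78, 0.02], [0.082, -0.84, 0.02], [0.088, -0.9, 0.02], [0.094, -0.95, 0.02], [0.097, -0.98, 0.02], [0.097, -0.99, 0.02], [0.097, -0.99, 0.02]], "twist": [0, -0.003, -0.008, -0.014, -0.02, -0.026, -0.032, -0.038, -0.044, -0.05, -0.056, -0.062, -0.068, -0.074, -0.08, -0.084, -0.086, -0.086, -0.086, -0.086], "claw": [0.3, 0.3, 0.3, 0.3, 0.3, 0.3, 0.3, 0.3, 0.3, 0.3, 0.3, 0.3, 0.3, 0.3, 0.3, 0.3, 0.3, 0.3, 0.3, 0.3]}}

```text
t: 18.45
position: [518.1, -206.7, 246.7]
orientation: [0.811, 0.584, -0.0, -0.0]
wrist_force: [0.2, 0.6, -4.5]
width: 0.688
grasp_force: 65.6
```

```bash
python3 - <<'E'
from h import *
s=manip.get_state(); print(s["position"],s["orientation"],s["t"]); p,d,K,D,W=cam("wrist"); save("held",p)
E
```

```text
[ 518.1126902  -206.70845606  246.6654169 ] [ 8.11467274e-01  5.84397800e-01 -3.55428124e-05 -2.71148919e-04] 18.45
```

View pics/held.png

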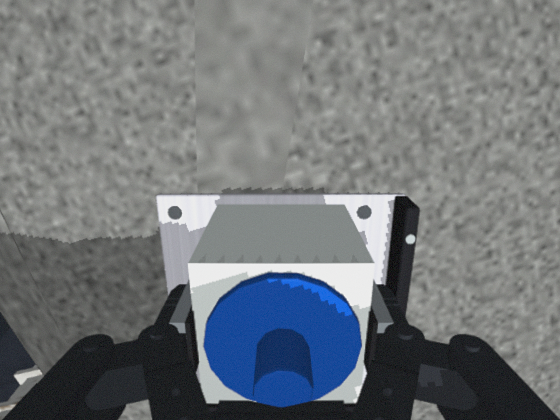

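The pot is held upright with the cover on at (283,340). Next I'll move it over the plate, short of the fences, and lower it.

Request:
{"name": "send_rows", "arguments": {"translation": [[0, -0.03, 0], [0, -0.08, 0], [0, -0.13, 0], [0, -0.16, 0], [0, -0.172, 0], [0, -0.172, 0], [0, -0.172, -0.02], [0, -0.172, -0.045], [0, -0.172, -0.065], [0, -0.172, -0.078], [0, -0.172, -0.083], [0, -0.172, -0.086], [0, -0.172, -0.086]], "twist": [0, 0, 0, 0, 0, 0, 0, 0, 0, 0, 0, 0, 0], "claw": [0.3, 0.3, 0.3, 0.3, 0.3, 0.3, 0.3, 0.3, 0.3, 0.3, 0.3, 0.3, 0.3]}}

```text
t: 20.12
position: [518.5, -292.8, 203.9]
orientation: [0.811, 0.584, 0.0, 0.0]
wrist_force: [0.6, 0.1, -4.2]
width: 0.696
grasp_force: 65.6
```

Request:
{"name": "send_rows", "arguments": {"translation": [[0, 0, -0.001], [0, 0, -0.002], [0, 0, -0.003], [0, 0, -0.003]], "twist": [0, 0, 0, 0], "claw": [0.3, 0.3, 0.3, 0.3]}}

```text
t: 20.62
position: [518.5, -292.8, 202.7]
orientation: [0.811, 0.585, 0.0, 0.0]
wrist_force: [-1.9, 1.0, 3.5]
width: 0.693
grasp_force: 66.5
```

Request:
{"name": "send_rows", "arguments": {"translation": [[0.003, -0.006, 0], [0.006, -0.012, 0], [0.008, -0.016, 0], [0.008, -0.016, 0], [0.008, -0.016, 0]], "twist": [0, 0, 0, 0, 0], "claw": [0.3, 0.3, 0.3, 0.3, 0.3]}}

```text
t: 21.25
position: [522.9, -301.0, 202.7]
orientation: [0.811, 0.585, 0.0, 0.001]
wrist_force: [-1.0, 0.7, 5.3]
width: 0.691
grasp_force: 66.7
```

Request:
{"name": "send_rows", "arguments": {"translation": [[0.002, -0.001, 0], [0.004, -0.001, 0], [0.004, -0.001, 0]], "twist": [0, 0, 0], "claw": [0.3, 0.3, 0.3]}}

```text
t: 21.62
position: [524.7, -301.6, 202.7]
orientation: [0.811, 0.584, 0.0, 0.0]
wrist_force: [-2.4, 1.1, 7.2]
width: 0.692
grasp_force: 66.9
```

Request:
{"name": "send_rows", "arguments": {"translation": [[-0.001, -0.002, 0], [-0.001, -0.004, 0], [-0.001, -0.004, 0]], "twist": [0, 0, 0], "claw": [0.3, 0.3, 0.3]}}

```text
t: 22.0
position: [524.4, -303.4, 202.7]
orientation: [0.811, 0.585, 0.001, 0.0]
wrist_force: [0.7, 2.1, 4.6]
width: 0.693
grasp_force: 66.7
```

Request:
{"name": "send_rows", "arguments": {"translation": [[0.002, -0.004, 0], [0.002, -0.004, 0], [0.002, -0.004, 0]], "twist": [0, 0, 0], "claw": [0.3, 0.3, 0.3]}}

```text
t: 22.38
position: [524.6, -304.4, 202.8]
orientation: [0.811, 0.585, 0.0, -0.001]
wrist_force: [-4.3, 9.0, 11.4]
width: 0.696
grasp_force: 67.4
```

Request:
{"name": "send_rows", "arguments": {"translation": [[0.002, -0.001, 0], [0.002, -0.001, 0], [0.002, -0.001, 0]], "twist": [0, 0, 0], "claw": [0.3, 0.3, 0.3]}}

```text
t: 22.75
position: [524.9, -304.5, 202.8]
orientation: [0.811, 0.585, -0.0, -0.002]
wrist_force: [-8.5, 9.7, 14.6]
width: 0.692
grasp_force: 67.9
```

Request:
{"name": "send_rows", "arguments": {"translation": [[0, -0.003, 0], [0, -0.003, 0], [0, -0.003, 0], [0, -0.003, 0]], "twist": [0, 0, 0, 0], "claw": [0.3, 0.3, 0.3, 0.3]}}

```text
t: 23.25
position: [524.8, -305.3, 202.8]
orientation: [0.811, 0.585, 0.0, -0.003]
wrist_force: [-9.0, 13.8, 17.0]
width: 0.695
grasp_force: 68.3
```

```bash
python3 - <<'E'
from h import *
s=manip.get_state(); f=s["wrist_force"]; a=np.radians(-18.3); print(s["position"],f,"fx",f[0]*np.cos(a)+f[1]*np.sin(a),"fy",-f[0]*np.sin(a)+f[1]*np.cos(a),s["t"],abs(s["qd"]).max())
p,d,K,D,W=cam("wrist"); save("end",p); C=cloud(d,K,D,W); hsv=cv2.cvtColor(p,cv2.COLOR_RGB2HSV)
blue=((hsv[...,0]>100)&(hsv[...,0]<130)&(hsv[...,1]>130)&(hsv[...,2]>50))
m=blue&(abs(C[...,2]-70)<5); P=C[m]; A=np.c_[P[:,:2]-P[:,:2].mean(0),np.ones(len(P))]; print("disc plane",np.linalg.lstsq(A,P[:,2],rcond=None)[0])
m=((abs(C[...,2]-65)<2.5)&(hsv[...,1]<60)&(p.max(2)>130)); P=C[m]; A=np.c_[P[:,:2]-P[:,:2].mean(0),np.ones(len(P))]; print("rim plane",len(P),np.linalg.lstsq(A,P[:,2],rcond=None)[0])
ex=np.array([np.cos(a),np.sin(a)]);ey=np.array([-np.sin(a),np.cos(a)]);c=np.array([542.2,-341.3]);Q=P[:,:2]-c; print("rim x,y ranges in stop",np.percentile(Q@ex,[.5,99.5]),np.percentile(Q@ey,[.5,99.5]))
E
```

```text
[ 524.81350358 -305.34779402  202.79504547] [-9.00367761 13.83853098 16.98081914] fx -12.893515245146396 fy 10.311567039760224 23.25 0.0014902514427415907
disc plane [-5.85240198e-03 -7.10633052e-03  7.00412524e+01]
rim plane 7007 [-2.57803476e-03  3.84893169e-03  6.50603758e+01]
rim x,y ranges in stop [-59.07059831   0.65218067] [-1.53662306 57.77596315]
```

View pics/end.png

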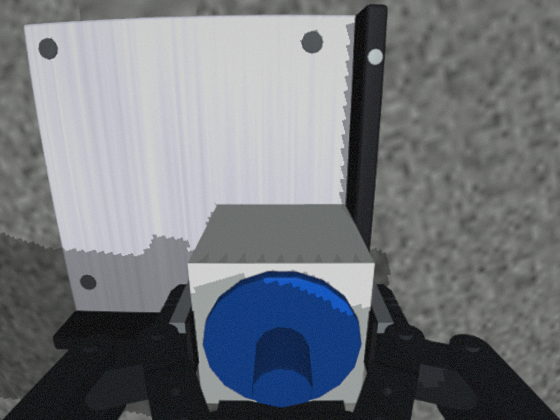

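The pot is in the corner at (283,330), flat with its rim at 65 mm. Its cover is seated and level at 70 mm. The fences push back with about 13 N and 10 N, and nothing is moving.

```bash
python3 -c "
from station import job
print(job.job_done())"
```

```text
the job is handed in; nothing more can be done
None
```

I seated the cover on the pot and released it, then pressed the covered pot flat into the corner against both fences. The gripper was still holding it when I handed the job in at about 23 s; the hand-in returned no verdict.

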